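Lock a lamp module into its spring-loaded bayonet socket

ROBOT

A 7-joint arm with a two-finger parallel gripper is mounted at the origin on a cart in front of the work surface, level with it; the furniture and walls round the work are solid. World frame = base frame: x ahead of the robot, y to its left, z up, the work surface at z = 0. Lengths are in mm, angles in rad, forces in N, time in s.
With the tool pointing down it reaches from about 400 to 875 mm from the base axis. Payload 4.4 kg.
Tool frame: the origin (TCP) lies midway between the tips of the shut fingers; the grasp point (between the pads) lies ctrl.grip_depth behind it (ctrl.grip_depth is the distance from the TCP to the grasp point, in mm); z points along the fingers, y is the line along which they close (so a half turn about z gives the same grasp; the last joint's range is limited). The gripper opens to 85 mm and grips with 20 to 120 N. Pads are 22 mm wide; open, the fingers measure 114 mm over their backs; the gripper's body (76 mm by 85 mm) begins 54 mm behind the grasp point. The pads swing forward as they close: fully open they stand 13 mm farther back than shut.
Start: joints at [1.231, 0.628, 0.038, 1.517, -0.027, 0.996, -0.02], TCP at [175.782, -625.794, 231.313] pointing down, gripper open.
Joint ranges: [-3.06, 3.06], [-0.37, 2.12], [-1.25, 1.32], [0.18, 2.47], [-1.1, 4.24], [0.23, 1.98], [-2.94, 2.94]. Speed limits (rad/s): [2.57, 2.57, 3.14, 3.14, 3.14, 3.14, 3.14].

INTERFACE

Orientations are given as [roll, pitch, yaw] about the fixed x, y, z axes, in that order (R = Rz(yaw) Ry(pitch) Rx(roll)).
In Python, from cell import ctrl gives the robot as it stands.
- The arm moves only by the tool carry_out, never from a script. Its argument "deltas" is one flat list of numbers, 7 for each row, row after row: the turn, a rotation vector about the tool's x, y, z in degrees, then the shift along the tool's x, y, z in m, then the closure, from -1 (fully open) to 1 (shut). In form: [wx, wy, wz, dx, dy, dz, claw, wx, wy, wz, dx, dy, dz, claw, ...]. A call has 1 to 12 rows; each row shifts and turns the commanded pose from where the row before left it, along the tool's axes as they then stand; what a row does not reach is not made up. A row lasts 1/8 s, in which the tool goes at most 62.5 mm and 10.7 degrees, less where a joint would pass 70% of its speed; a pose out of reach is approached as far as the arm can. A call with a gripper value outside its range is refused whole. The fingers move at their own pace and stop on an object; the grip force is fixed at half the most. Time passes only in rows, so rows that do not move let the fingers close. It gives the time, the measured TCP pose, the force, the opening and the grip force at its end, in the units of the state.
- ctrl.read_state(): the state, without advancing time (a new reading comes with each control period).
- ctrl.get_image(name): name is "scene" or "top" or "wrist"; returns the picture (384x512x3 uint8, red, green, blue); there is no depth.
- ctrl.calibration(name): a dict with "mtx" (3x3 intrinsics, pixels), "R" (3x3) and "t" (3): a world point X has camera coordinates R X + t. Camera axes: x right, y down, z forward; pixel columns grow to the right and rows downward; lengths in mm; the calibration is good to about 2 mm. A picture is of the moment at which its call begins: read the wrist's pose just before it. calibration takes no time and is no camera call; for the wrist camera it gives the pose at the moment of the call.
- ctrl.finish_job(): hands the job in; it is judged then, once.
The state is a dict: "clock": time; "qpos": joint angles; "qd": joint speeds; "tau": joint torques, N m; "eef_pos": TCP position; "tool_rot": TCP orientation; "force": force on the tool from outside, world axes, zero at the start; "torque": the same for the moment, N m; "width": finger opening in mm; "gripper_force": force on a finger pad.
Only numpy, scipy, OpenCV 4.12 (cv2) and the standard library are available. Lean on these libraries where they do the work, as an engineer would, in place of code of your own. Each camera call takes 0.05 s, during which the arm holds its last target. There are 200 camera calls.

TASK

Take the microscope lamp module off its slanted rest, stand it upright on its foot on the bare bench and let go. Then take it again by its head from above, put its two lugs through the gaps of the bayonet socket, push it all the way down against the spring, twist it clockwise (seen from above) as far as it goes, and let the spring lift it into its notches so that it stays locked, upright and on its own. Leave the tape roll, the bottles and the dropper where they are.

Things in the scene. Friction and masses are not known exactly. Their poses are not given: they have to be found in the camera images.
- lamp_module: Lamp module, about 0.2 kg, 108 mm long. Origin: centre of its foot; z runs along its axis from foot to head. Round aluminium barrel 44 mm across, z = 0 to 66 mm (tapering to 38 mm across over the last 5 mm at the foot); finned metal head with grey cap above. It starts on the rest, x level and its -y face up. Mass centre about 50 mm above the foot; it stands freely.
- lamp_head (a point): Centre of the lamp module's head, 87 mm along z from the foot; axes as the lamp module. The head is a solid block 52 mm along x, 40 mm along y and 42 mm along z (z = 66 to 108 mm of the module), good to grip across either way. A red line on its top runs along x, over the lugs. Half a turn about z changes nothing.
- lamp_lug (a point): Outer end of one of the lamp module's two brass lugs, 14 mm above its foot. The lugs stand out on both sides, along +x and -x of the module, to 31 mm from its axis; each is 11 mm wide and runs from z = 10 to 18 mm.
- rest: Grey slanted rest with two blue side rails, fixed to the bench, footprint 72 by 150 mm, origin at bench level. The lamp lies on it, its axis rising 25 degrees above level towards the rest's +y. The rails flank only the barrel (to 60 mm from its foot); the head's sides are free to grip, a plate 34 mm wide runs under the head. Lift the lamp straight up to free it.
- rest_stop (a point): Where the centre of the lamp module's foot lies on the rest at the start, 42 mm above the bench, against the stop at the low end; axes as the rest.
- socket: Bayonet socket: dark steel ring 80 mm across with an aluminium lip, on a grey plate 112 mm square, fixed to the bench. Origin on its vertical axis at bench level, z up. The bore through the lip is 47 mm wide. Lugs go in at the gaps, then turn 45 degrees clockwise (from above) to the notches; fixed stops at the far sides of gap and notch leave only this arc with 5 degrees of play at either end.
- socket_mouth (a point): Centre of the socket's mouth, on its axis, on top of the lip, 52 mm above the bench. The lip's underside is 40 mm above the bench. With its lugs in the gaps the lamp's foot meets the spring plunger 38 mm above the bench; the lugs clear the lip's underside when the foot is below 22 mm; the plunger bottoms with the foot at 18 mm.
- socket_gap (a point): One of the two gaps through the lip, white mark beside it: 28 mm from the axis, on top of the lip, on a line 45 degrees anticlockwise (from above) of the socket's x axis; the other gap is across the bore. Each is about 16 mm wide.
- socket_notch (a point): One of the two notches, red mark above it: 28 mm from the axis along the socket's x axis, 46 mm above the bench (its roof), cut 6 mm deep into the underside of the lip; the other is across the bore. Locked, the lamp's x axis lies along the socket's x axis (either way round) and its foot is 28 mm above the bench.
- plunger (a joint): Travel of the orange spring plunger inside the socket, m: 0 up, grows as pressed down to 0.020 (about 4 N at 0, 7 N when locked at 0.010, 10 N at 0.020).
- tape_roll: Blue roll of tape lying flat, 82 mm across, 19 mm high; origin under its centre. To be left alone.
- white_bottle: White plastic bottle with a green band, 53 mm across, 87 mm high, upright; origin under its centre. To be left alone.
- weighing_bottle: Clear glass stoppered bottle, 46 mm across, 76 mm high, upright; origin under its centre. To be left alone.
- dropper: Small dropper bottle with a red rubber bulb, 35 mm across, 108 mm high, upright; origin under its centre. To be left alone.
Mind the look-alikes: they are no part of the job. Leave any purple look-alike of the lamp_module alone.

How it is judged:
By the outcome, as a careful person would: the job done as asked, in the order asked, and still so for the second after the job is handed in, with the robot touching nothing.
It also fails if it takes over 54 s, if anything falls off the work surface, if the arm or the gripper's body presses on something with over 40 N, if the wrist force passes 120 N, or if a joint passes its speed limit or range.

## Working session

There is one attempt and no reset: what is moved stays moved. The work goes in short steps, Python scripts to look and compute and a tool call to move; the robot and the scene stay as the last step left them, time stands still between calls to the robot, and variables do not carry over. Pictures are saved under pics/ and viewed, at most 10 in all, crops included, and the job is handed in when it is done.

Besides the shell and the picture viewer there is one more tool, called in YAML: its name, and indented under it one key for each argument. carry_out: Moves the arm, as the interface text tells. Its arguments: {"type":"object","properties":{"deltas":{"type":"array"}},"required":["deltas"]}

```bash
mkdir -p pics; ls
python3 - <<'E'
from cell import ctrl
import cv2,numpy as np
s=ctrl.read_state();print(s['clock'],s['eef_pos'],s['tool_rot'],s['width'],ctrl.grip_depth)
for n in ("scene","top"):
    im=ctrl.get_image(n);cv2.imwrite(f'pics/{n}0.png',im[:,:,::-1]);c=ctrl.calibration(n)
    cv2.imwrite(f'pics/{n}0b.png',cv2.resize(im[:,:,::-1],(800,600),interpolation=cv2.INTER_CUBIC))
    print(n,c['mtx'],c['R'],c['t'])
E
```

```text
pics
0.0 [ 175.62086783 -625.18921273  230.39000022] [-3.13971781e+00  3.30504943e-05  2.73821941e-01] 85.64058669509001 18.700000000000003
scene [[428.12307944   0.         256.91902201]
 [  0.         428.12307944 195.99452359]
 [  0.           0.           1.        ]] [[-0.74395775 -0.66788602  0.02133374]
 [-0.47842434  0.51008459 -0.71478938]
 [ 0.46651582 -0.54197968 -0.69901431]] [ 465.86147603  363.46916783 1092.63195677]
top [[437.59740725   0.         252.59579319]
 [  0.         437.59740725 194.88455934]
 [  0.           0.           1.        ]] [[-0.01377784 -0.9997278   0.01882814]
 [-0.99655003  0.01218794 -0.08209443]
 [ 0.08184261 -0.01989427 -0.99644669]] [ -23.63744449  642.07713973 1652.59571355]
```

View pics/top0b.png

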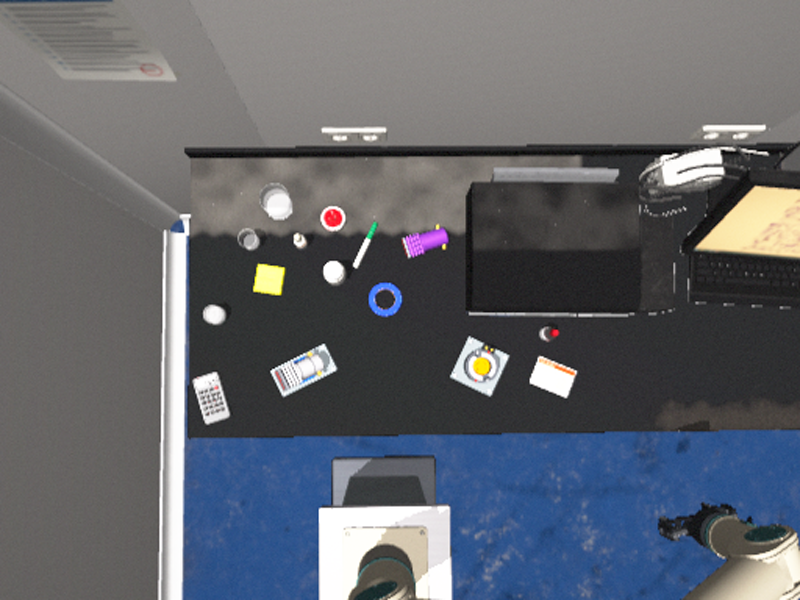

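View pics/scene0b.png

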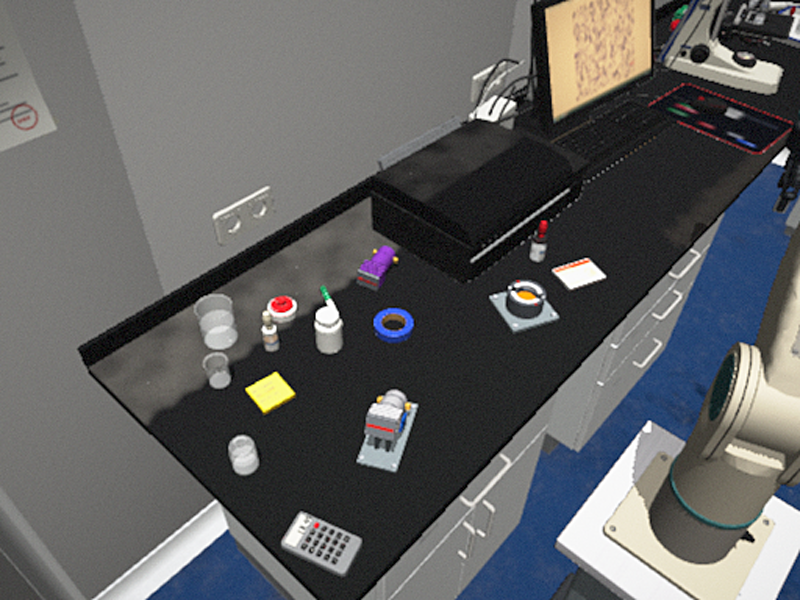

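The top view (800 px wide) shows the lamp on its rest at about (303,370), with the head towards lower left. The socket is at (481,365), the purple look-alike at (425,242), the tape at (385,299), the white bottle at (334,272) and the dropper at (549,333). The scene view agrees. I'll do coarse casts next, then close-ups from the wrist camera.

```bash
cat > h.py <<'E'
import numpy as np, cv2
from cell import ctrl
def cast(c,u,v,z):
    d=c['R'].T@np.linalg.inv(c['mtx'])@np.array([u,v,1.]); o=-c['R'].T@c['t']
    return o+d*(z-o[2])/d[2]
def proj(c,X):
    p=c['mtx']@(c['R']@np.asarray(X,float)+c['t']); return p[:2]/p[2]
def tri(c1,p1,c2,p2):
    P=lambda c:c['mtx']@np.c_[c['R'],c['t']]
    X=cv2.triangulatePoints(P(c1),P(c2),np.array(p1,float).reshape(2,1),np.array(p2,float).reshape(2,1))
    return (X[:3]/X[3]).ravel()
E
python3 - <<'E'
from h import *
c=ctrl.calibration('top');k=1.5625
for n,u,v,z in [('rest',303,370,20),('lampheadend',280,380,80),('socket',481,365,52),('plate',480,366,5),('dropper',549,333,80),('tape',385,299,19),('white',334,272,80)]:
    print(n,cast(c,u/k,v/k,z).round())
w=ctrl.calibration('wrist');s=ctrl.read_state();print('cam centre',-w['R'].T@w['t'],'R',w['R'].round(3),w['mtx'].round(1).tolist())
a=cv2.imread('pics/top0.png');b=cv2.imread('pics/scene0.png')
f=lambda i,x,y,w=56,h=42:cv2.resize(i[y:y+h,x:x+w],(400,300),interpolation=cv2.INTER_CUBIC)
cv2.imwrite('pics/comp.png',np.vstack([np.hstack([f(a,168,214),f(a,280,210)]),np.hstack([f(b,220,245,80,60),f(b,305,165,80,60)])]))
E
```

```text
rest [485. 194.  20.]
lampheadend [463. 241.  80.]
socket [ 491. -237.   52.]
plate [ 488. -242.    5.]
dropper [ 565. -397.   80.]
tape [656.  -8.  19.]
white [717. 113.  80.]
cam centre [ 248.14103263 -605.38007003  373.73134439] R [[ 0.27  -0.963 -0.001]
 [-0.921 -0.259  0.29 ]
 [-0.279 -0.078 -0.957]] [[275.3, 0.0, 259.6], [0.0, 275.3, 191.8], [0.0, 0.0, 1.0]]
```

View pics/comp.png

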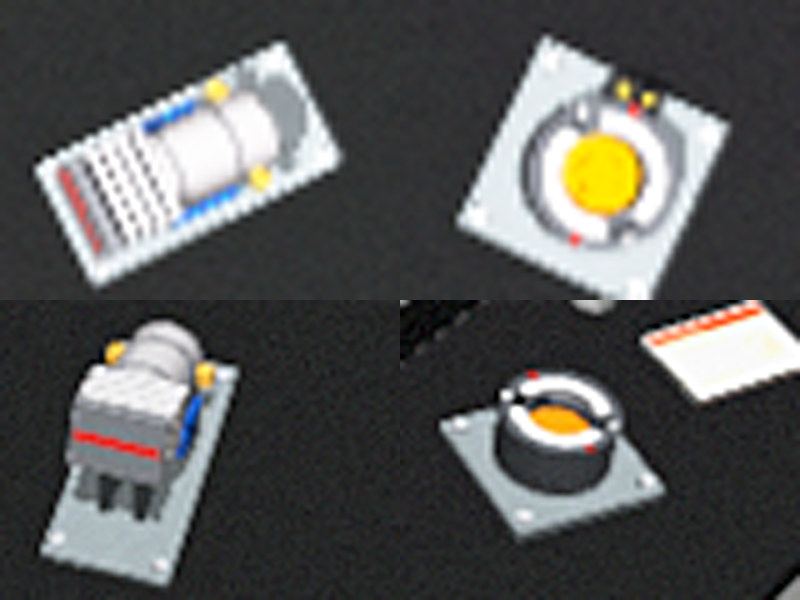

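The composite crops show the lamp's foot at upper right and its head at lower left, so the rest's yaw is about 26°. The socket's red marks are at (632,108) and (574,240), giving a yaw of about -24°. The white gap mark is near (582,112), so the gap line is at about 21°. I'll move over the socket for a close look with the wrist camera.

carry_out:
  deltas: [0,0,0,0.0452,-0.0317,0.0067,-1,0,0,0,0.0452,-0.0317,0.0067,-1,0,0,0,0.0452,-0.0317,0.0067,-1,0,0,0,0.0452,-0.0317,0.0067,-1,0,0,0,0.0452,-0.0317,0.0067,-1,0,0,0,0.0452,-0.0317,0.0067,-1,0,0,0,0.0452,-0.0317,0.0067,-1,0,0,0,0.0452,-0.0317,0.0067,-1,0,0,0,0.0452,-0.0317,0.0067,-1,0,0,0,0,0,0,-1,0,0,0,0,0,0,-1]

```text
clock: 1.48
eef_pos: [489.7, -241.4, 170.7]
tool_rot: [-3.142, 0.001, 0.274]
force: [-0.7, 0.2, 0.5]
width: 85.2
gripper_force: 0.0
```

Run:
```python
from h import *
import json
s=ctrl.read_state();print(s['clock'],s['eef_pos'],s['tool_rot'],s['qpos'],s['force'])
w=ctrl.calibration('wrist');im=ctrl.get_image('wrist');cv2.imwrite('pics/w1.png',im[:,:,::-1])
json.dump({k:np.asarray(v).tolist() for k,v in w.items()},open('w1.json','w'))
cv2.imwrite('pics/w1b.png',cv2.resize(im[:,:,::-1],(800,600),interpolation=cv2.INTER_CUBIC))
hsv=cv2.cvtColor(im,cv2.COLOR_RGB2HSV)
m=((hsv[...,0]<6)|(hsv[...,0]>174))&(hsv[...,1]>150)&(hsv[...,2]>80)
n,l,st,ce=cv2.connectedComponentsWithStats(m.astype('uint8'))
for i in range(1,n):
    if st[i,4]>3: print('red',st[i],ce[i].round(1),cast(w,*ce[i],52).round(1))
m=(hsv[...,0]>8)&(hsv[...,0]<28)&(hsv[...,1]>150)&(hsv[...,2]>100)
n,l,st,ce=cv2.connectedComponentsWithStats(m.astype('uint8'))
for i in range(1,n):
    if st[i,4]>20: print('orange',st[i],ce[i].round(1),cast(w,*ce[i],38).round(1))
```

```text
1.475 [ 489.70887153 -241.4281752   170.70786905] [-3.14159087e+00  1.26444631e-03  2.74048922e-01] [ 0.3772366   0.55932708  0.04322962  1.87328198 -0.03393042  0.71066678
 -0.85711939] [-0.66641729  0.19787607  0.500626  ]
red [451 154  50  25 811] [478.1 165.8] [ 568.  -439.5   52. ]
red [279 156   8   8  33] [282.2 159.7] [ 522.5 -255.2   52. ]
red [390 199   3   3   5] [391. 200.] [ 512.9 -372.5   52. ]
red [230 210   6   7  29] [232.4 213.1] [ 456.3 -222.6   52. ]
orange [280 141   6   7  31] [282.4 144.3] [ 535.2 -252.7   38. ]
orange [290 151   6   6  30] [292.4 153.4] [ 529.2 -265.1   38. ]
orange [245 163  30  27 295] [258.7 170.7] [ 503.  -237.3   38. ]
orange [237 170  19  32 101] [242.  188.9] [ 479.5 -225.7   38. ]
orange [264 181  14  20  30] [272.6 192.3] [ 484.6 -257.5   38. ]
orange [389 201  50  46 449] [416.8 226.8] [ 489.3 -420.1   38. ]
```

View pics/w1b.png

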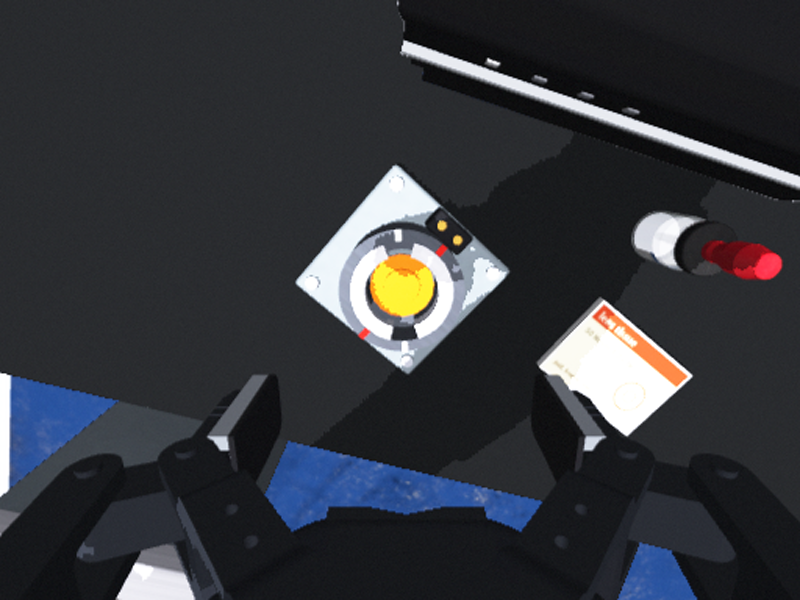

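The wrist view shows the socket's red marks at (282,160) and (232,213) in native pixels. They cast to about 74 mm apart, with the socket centre at about (489,-239) and its yaw at about -26°. The gaps carry white marks at the top and bottom of the ring. Next I plan the move to view the lamp.

```bash
cat >> h.py <<'E'
from scipy.spatial.transform import Rotation as Ro, Slerp
def pose(): 
    s=ctrl.read_state(); return np.array(s['eef_pos']),Ro.from_euler('xyz',s['tool_rot'])
def plan(p1,R1,n,claw,p0=None,R0=None):
    p,R=pose()
    if p0 is not None: p,R=p0,R0
    w=(R.inv()*R1).as_rotvec(degrees=True)/n; st=(np.array(p1)-p)/n
    print('turn',(np.linalg.norm(w)).round(2),'step mm',np.linalg.norm(st).round(1)); out=[]
    for k in range(n):
        Rk=R*Ro.from_rotvec(w*k,degrees=True)
        out+=[*(w.round(1)+0),*((Rk.inv().apply(st)/1000).round(4)+0),claw]
    print([float(f'{x:.4g}') for x in out])
E
python3 - <<'E'
from h import *
plan([475,205,210],Ro.from_euler('xyz',[180,0,116],degrees=True),11,-1)
E
```

```text
turn 9.13 step mm 40.8
[0.0, 0.0, -9.1, 0.0097, -0.0395, -0.0036, -1.0, 0.0, 0.0, -9.1, 0.0158, -0.0375, -0.0036, -1.0, 0.0, 0.0, -9.1, 0.0216, -0.0345, -0.0036, -1.0, 0.0, 0.0, -9.1, 0.0268, -0.0306, -0.0036, -1.0, 0.0, 0.0, -9.1, 0.0313, -0.026, -0.0036, -1.0, 0.0, 0.0, -9.1, 0.035, -0.0207, -0.0036, -1.0, 0.0, 0.0, -9.1, 0.0379, -0.0149, -0.0036, -1.0, 0.0, 0.0, -9.1, 0.0397, -0.0087, -0.0036, -1.0, 0.0, 0.0, -9.1, 0.0406, -0.0023, -0.0036, -1.0, 0.0, 0.0, -9.1, 0.0405, 0.0042, -0.0036, -1.0, 0.0, 0.0, -9.1, 0.0393, 0.0106, -0.0036, -1.0]
```

carry_out:
  deltas: [0,0,-9.1,0.01,-0.0395,-0.0036,-1,0,0,-9.1,0.016,-0.0375,-0.0036,-1,0,0,-9.1,0.0215,-0.0345,-0.0036,-1,0,0,-9.1,0.027,-0.0305,-0.0036,-1,0,0,-9.1,0.0315,-0.026,-0.0036,-1,0,0,-9.1,0.035,-0.0205,-0.0036,-1,0,0,-9.1,0.038,-0.015,-0.0036,-1,0,0,-9.1,0.0395,-0.0085,-0.0036,-1,0,0,-9.1,0.0405,-0.0025,-0.0036,-1,0,0,-9.1,0.0405,0.004,-0.0036,-1,0,0,-9.1,0.0395,0.0105,-0.0036,-1,0,0,0,0,0,0,-1]

```text
clock: 3.02
eef_pos: [477.2, 208.4, 211.2]
tool_rot: [3.139, -0.002, 2.024]
force: [0.5, -0.9, 0.2]
width: 85.1
gripper_force: 0.0
```

Run:
```python
from h import *
import json
s=ctrl.read_state();print(s['clock'],s['eef_pos'],s['tool_rot'],s['qpos'],s['force'])
w=ctrl.calibration('wrist');im=ctrl.get_image('wrist');cv2.imwrite('pics/w2.png',im[:,:,::-1])
json.dump({k:np.asarray(v).tolist() for k,v in w.items()},open('w2.json','w'))
cv2.imwrite('pics/w2b.png',cv2.resize(im[:,:,::-1],(800,600),interpolation=cv2.INTER_CUBIC))
hsv=cv2.cvtColor(im,cv2.COLOR_RGB2HSV)
def comps(nm,m,z,a):
    n,l,st,ce=cv2.connectedComponentsWithStats(m.astype('uint8'))
    for i in range(1,n):
        if st[i,4]>a: print(nm,st[i],ce[i].round(1),cast(w,*ce[i],z).round(1))
comps('red',((hsv[...,0]<6)|(hsv[...,0]>174))&(hsv[...,1]>150)&(hsv[...,2]>80),87.6,10)
comps('brass',(hsv[...,0]>12)&(hsv[...,0]<32)&(hsv[...,1]>110)&(hsv[...,2]>90),48,10)
```

```text
3.025 [477.16697312 208.38092005 211.1588286 ] [ 3.13949210e+00 -1.61906965e-03  2.02352742e+00] [-0.14749742  0.50175175 -0.46165547  1.89182233  0.29734909  0.81333629
 -0.31309738] [ 0.45747231 -0.91534069  0.24753635]
red [236 149  48   3 143] [259.7 150. ] [463.3 240.2  87.6]
brass [403 160  77  71 608] [434.7 190.6] [669.8 281.7  48. ]
brass [234 212   8  10  52] [237.5 216.3] [476.6 152.3  48. ]
brass [279 212   8  10  39] [282.6 214.9] [524.4 177.4  48. ]
```

View pics/w2b.png

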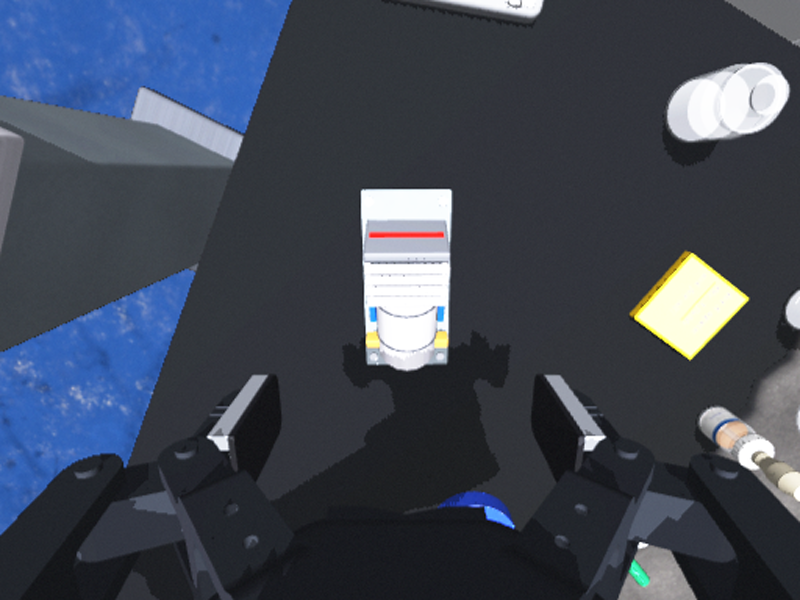

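The lamp is seen cleanly: the red line is at (260,150) and the lugs at (237,216) and (283,215), in native pixels. The lugs cast 54 mm apart, as they should. The horizontal span from lug to head top is 84 mm against an expected 85. This puts the foot at about (506.6,153,42) and the lamp's yaw at about 26.5°. I'll grip across x with the tool tilted 32°.

```bash
cat >> h.py <<'E'
def tool(yx,alpha):
    """tool x heading yx deg (level), z tilted alpha deg from down towards -heading"""
    return Ro.from_euler('xyz',[180,0,yx],degrees=True)*Ro.from_rotvec([0,-alpha,0],degrees=True)
E
python3 - <<'E'
from h import *
R=tool(116.5,32);z=R.as_matrix()[:,2];print(R.as_matrix().round(2))
G=np.array([470.6,224.4,79.2]);T=G+18.7*z;print(T,T-90*z)
plan(T-90*z,R,5,-1)
plan(T,R,4,-1,T-90*z,R)
E
```

```text
[[-0.38  0.89  0.24]
 [ 0.76  0.45 -0.47]
 [-0.53  0.   -0.85]]
[475.02159287 215.53165668  63.3415006 ] [453.74119936 258.21352294 139.66582926]
turn 6.4 step mm 18.3
[0.0, -6.4, -0.2, 0.0115, 0.0003, 0.0142, -1.0, 0.0, -6.4, -0.2, 0.013, 0.0003, 0.0128, -1.0, 0.0, -6.4, -0.2, 0.0144, 0.0004, 0.0113, -1.0, 0.0, -6.4, -0.2, 0.0155, 0.0004, 0.0096, -1.0, 0.0, -6.4, -0.2, 0.0165, 0.0004, 0.0078, -1.0]
turn 0.0 step mm 22.5
[0.0, 0.0, 0.0, 0.0, 0.0, 0.0225, -1.0, 0.0, 0.0, 0.0, 0.0, 0.0, 0.0225, -1.0, 0.0, 0.0, 0.0, 0.0, 0.0, 0.0225, -1.0, 0.0, 0.0, 0.0, 0.0, 0.0, 0.0225, -1.0]
```

carry_out:
  deltas: [0,-6.4,-0.2,0.0115,0.0003,0.014,-1,0,-6.4,-0.2,0.013,0.0003,0.013,-1,0,-6.4,-0.2,0.0145,0.0004,0.0115,-1,0,-6.4,-0.2,0.0155,0.0004,0.0095,-1,0,-6.4,-0.2,0.0165,0.0004,0.008,-1,0,0,0,0,0,0,-1,0,0,0,0,0,0,-1]

```text
clock: 3.95
eef_pos: [454.2, 256.2, 139.9]
tool_rot: [-3.136, 0.56, 2.037]
force: [-0.4, -0.7, -0.4]
width: 85.7
gripper_force: 0.0
```

Run:
```python
from h import *
import json
s=ctrl.read_state();print(s['qpos'])
w=ctrl.calibration('wrist');im=ctrl.get_image('wrist');cv2.imwrite('pics/w3.png',im[:,:,::-1])
hsv=cv2.cvtColor(im,cv2.COLOR_RGB2HSV)
def comps(nm,m,z,a):
    n,l,st,ce=cv2.connectedComponentsWithStats(m.astype('uint8'))
    for i in range(1,n):
        if st[i,4]>a: print(nm,st[i],ce[i].round(1),cast(w,*ce[i],z).round(1))
comps('red',((hsv[...,0]<6)|(hsv[...,0]>174))&(hsv[...,1]>150)&(hsv[...,2]>80),87.6,10)
comps('brass',(hsv[...,0]>12)&(hsv[...,0]<32)&(hsv[...,1]>110)&(hsv[...,2]>90),48,10)
R=tool(116.5,32);z=R.as_matrix()[:,2]
T=np.array([470.6,224.4,79.2])+18.7*z
plan(T,R,4,-1)
```

```text
[-0.80827824  0.7082573  -0.13996087  1.88162162  0.72416785  0.98215456
 -1.00533309]
red [229 191  62   7 401] [260.6 193.8] [464.1 239.8  87.6]
red [426 270  31  15 305] [440.3 276.8] [714.1 201.7  87.6]
red [325 299  22   5  51] [335.4 301. ] [656.6  84.2  87.6]
red [ 89 365  12   2  15] [ 93.6 365.2] [ 379.2 -619.1   87.6]
brass [424 148  88  63 849] [463.4 173.4] [633.6 304.8  48. ]
brass [283 274  28  10 210] [296.2 278.5] [621.3  46.3  48. ]
brass [308 311   4   5  18] [309.4 313.2] [731.5 -80.2  48. ]
turn 0.06 step mm 22.3
[-0.1, 0.0, 0.0, 0.0006, 0.0002, 0.0223, -1.0, -0.1, 0.0, 0.0, 0.0006, 0.0001, 0.0223, -1.0, -0.1, 0.0, 0.0, 0.0006, 0.0001, 0.0223, -1.0, -0.1, 0.0, 0.0, 0.0006, 0.0001, 0.0223, -1.0]
```

The second view gives the same head position to within 1 mm, so I approach and close.

carry_out:
  deltas: [0,0,0,0.0006,0.0001,0.0223,-1,0,0,0,0.0006,0.0001,0.0223,-1,0,0,0,0.0006,0.0001,0.0223,-1,0,0,0,0.0006,0.0001,0.0223,-1,0,0,0,0,0,0,-1,0,0,0,0,0,0,1,0,0,0,0,0,0,1,0,0,0,0,0,0,1,0,0,0,0,0,0,1,0,0,0,0,0,0,1]

```text
clock: 5.25
eef_pos: [473.7, 219.1, 63.5]
tool_rot: [-3.138, 0.559, 2.04]
force: [-1.4, 1.7, 6.6]
width: 51.6
gripper_force: 62.2
```

Run:
```python
from h import *
s=ctrl.read_state();print({k:np.round(s[k],2) for k in ('qpos','force','torque','width','gripper_force')})
# lift 60 straight up
p,R=pose(); plan(p+[0,0,60],R,4,1)
```

```text
{'qpos': array([-0.78,  0.82, -0.08,  1.95,  0.85,  0.8 , -1.1 ]), 'force': array([-1.4 ,  1.73,  6.57]), 'torque': array([ 0.03,  0.22, -0.26]), 'width': np.float64(51.64), 'gripper_force': np.float64(62.18)}
turn 0.0 step mm 15.0
[0.0, 0.0, 0.0, -0.008, 0.0, -0.0127, 1.0, 0.0, 0.0, 0.0, -0.008, 0.0, -0.0127, 1.0, 0.0, 0.0, 0.0, -0.008, 0.0, -0.0127, 1.0, 0.0, 0.0, 0.0, -0.008, 0.0, -0.0127, 1.0]
```

The grasp is firm: the opening is 51.6 mm and the grip force 62 N. Lifting straight up.

carry_out:
  deltas: [0,0,0,-0.008,0,-0.0127,1,0,0,0,-0.0106,0,-0.017,1,0,0,0,-0.0106,0,-0.017,1,0,0,0,-0.0106,0,-0.017,1,0,0,0,-0.0106,0,-0.017,1,0,0,0,-0.008,0,-0.0127,1,0,0,0,0,0,0,1]

```text
clock: 6.12
eef_pos: [474.4, 219.0, 173.8]
tool_rot: [-3.139, 0.558, 2.039]
force: [-0.3, -0.5, -2.5]
width: 51.3
gripper_force: 63.1
```

Run:
```python
from h import *
s=ctrl.read_state();print({k:np.round(s[k],2) for k in ('eef_pos','tool_rot','qpos','force','torque','width')})
w=ctrl.calibration('wrist');im=ctrl.get_image('wrist')
hsv=cv2.cvtColor(im,cv2.COLOR_RGB2HSV)
m=((hsv[...,0]<6)|(hsv[...,0]>174))&(hsv[...,1]>150)&(hsv[...,2]>80)
n,l,st,ce=cv2.connectedComponentsWithStats(m.astype('uint8'))
for i in range(1,n):
    if st[i,4]>200: print(st[i],ce[i].round(1))
# lamp pose at grasp, relative to tool at grasp
yl=np.deg2rad(26.5);h=np.array([-np.sin(yl),np.cos(yl),0]);Z=np.array([0,0,1.]);a=np.deg2rad(25)
zl=h*np.cos(a)+Z*np.sin(a);y_=-(Z*np.cos(a)-h*np.sin(a));xl=np.cross(y_,zl)
Rl=Ro.from_matrix(np.c_[xl,y_,zl]);foot=np.array([506.6,153,42.])
Rg=Ro.from_euler('xyz',[-3.138,.559,2.04]);pg=np.array([473.7,219.1,63.5])
Rtl=Rg.inv()*Rl;ptl=Rg.inv().apply(foot-pg);print('lamp in tool',Rtl.as_matrix().round(3),ptl.round(1))
np.savez('grasp.npz',R=Rtl.as_quat(),p=ptl)
# target: lamp upright; lamp y heading
best=None
for head in (178,):
    Rlt=Ro.from_euler('z',head-90,degrees=True); Rt=Rlt*Rtl.inv(); print(Rt.as_matrix().round(2))
    pt=np.array([480,-20,40])-Rt.apply(ptl); print('tcp',pt.round(1)); plan(pt,Rt,11,1)
```

```text
{'eef_pos': array([474.42, 218.97, 173.82]), 'tool_rot': array([-3.14,  0.56,  2.04]), 'qpos': array([-0.74,  0.64, -0.14,  1.9 ,  0.73,  0.99, -0.92]), 'force': array([-0.27, -0.52, -2.54]), 'torque': array([0.91, 0.47, 0.07]), 'width': np.float64(51.26)}
[427 239  32  15 351] [442.  246.1]
[ 208  256  103   12 1159] [258.4 261.2]
lamp in tool [[-0.006  0.839  0.544]
 [ 1.     0.005  0.003]
 [-0.     0.544 -0.839]] [-51.2  -0.3  57.4]
[[-0.84  0.03 -0.54]
 [ 0.02  1.    0.02]
 [ 0.54  0.   -0.84]]
tcp [468.3 -19.5 116. ]
turn 7.92 step mm 22.3
[0.0, 5.3, -5.9, -0.0134, -0.0102, 0.0145, 1.0, 0.0, 5.3, -5.9, -0.0136, -0.0116, 0.0133, 1.0, 0.0, 5.3, -5.9, -0.0135, -0.013, 0.012, 1.0, 0.0, 5.3, -5.9, -0.0132, -0.0143, 0.0108, 1.0, 0.0, 5.3, -5.9, -0.0126, -0.0157, 0.0096, 1.0, 0.0, 5.3, -5.9, -0.0118, -0.0169, 0.0085, 1.0, 0.0, 5.3, -5.9, -0.0107, -0.0181, 0.0075, 1.0, 0.0, 5.3, -5.9, -0.0094, -0.0191, 0.0065, 1.0, 0.0, 5.3, -5.9, -0.008, -0.02, 0.0057, 1.0, 0.0, 5.3, -5.9, -0.0064, -0.0207, 0.0051, 1.0, 0.0, 5.3, -5.9, -0.0047, -0.0213, 0.0046, 1.0]
```

carry_out:
  deltas: [0,5.3,-5.9,-0.0134,-0.0102,0.0145,1,0,5.3,-5.9,-0.0136,-0.0116,0.0133,1,0,5.3,-5.9,-0.0135,-0.013,0.012,1,0,5.3,-5.9,-0.0132,-0.0143,0.0108,1,0,5.3,-5.9,-0.0126,-0.0157,0.0096,1,0,5.3,-5.9,-0.0118,-0.0169,0.0085,1,0,5.3,-5.9,-0.0107,-0.0181,0.0075,1,0,5.3,-5.9,-0.0094,-0.0191,0.0065,1,0,5.3,-5.9,-0.008,-0.02,0.0057,1,0,5.3,-5.9,-0.0064,-0.0207,0.0051,1,0,5.3,-5.9,-0.0047,-0.0213,0.0046,1,0,0,0,0,0,0,1]

```text
clock: 7.68
eef_pos: [468.3, -22.7, 112.6]
tool_rot: [3.138, -0.579, 3.113]
force: [-0.5, 0.2, -3.0]
width: 51.0
gripper_force: 63.2
```

Run:
```python
from h import *
s=ctrl.read_state();print({k:np.round(s[k],2) for k in ('eef_pos','tool_rot','qpos','force','torque','width')})
g=np.load('grasp.npz');Rtl=Ro.from_quat(g['R']);ptl=g['p'];p,R=pose()
print('foot',(p+R.apply(ptl)).round(1),'axis',R.apply(Rtl.as_matrix()[:,2]).round(3))
o=[]
for n in('scene','wrist'):
    im=ctrl.get_image(n)[:,:,::-1];
    if n=='scene':
        c=ctrl.calibration(n);u,v=proj(c,[480,-20,80]).astype(int);im=im[v-60:v+60,u-80:u+80]
    o.append(cv2.resize(im,(400,300),interpolation=cv2.INTER_CUBIC))
cv2.imwrite('pics/up.png',np.hstack(o))
```

```text
{'eef_pos': array([468.31, -22.69, 112.57]), 'tool_rot': array([ 3.14, -0.58,  3.11]), 'qpos': array([ 0.38,  0.95, -0.69,  1.6 ,  0.41,  1.36,  1.09]), 'force': array([-0.45,  0.18, -3.03]), 'torque': array([ 0.03, -0.94,  0.05]), 'width': np.float64(50.99)}
foot [479.7 -23.1  36.5] axis [ 0.004 -0.     1.   ]
```

View pics/up.png

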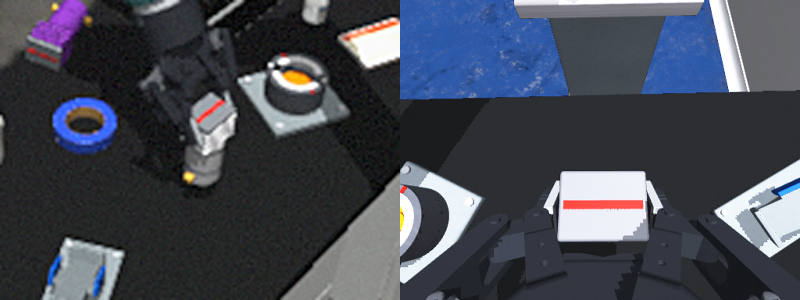

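Both views show the lamp held upright over bare bench, with the rest and socket well clear. I check for grip slip by comparing predicted and seen red line, then lower.

Run:
```python
from h import *
g=np.load('grasp.npz');Rtl=Ro.from_quat(g['R']);ptl=g['p'];p,R=pose()
c=ctrl.calibration('wrist');im=ctrl.get_image('wrist')
f=lambda X:proj(c,p+R.apply(ptl+Rtl.apply(X))).round(1)
print('pred line',f([-20,0,108]),f([20,0,108]),'corners',[f([i*26,j*20,108]) for i in(-1,1) for j in(-1,1)])
hsv=cv2.cvtColor(im,cv2.COLOR_RGB2HSV)
m=((hsv[...,0]<6)|(hsv[...,0]>174))&(hsv[...,1]>130)&(hsv[...,2]>80)
n,l,st,ce=cv2.connectedComponentsWithStats(m.astype('uint8'))
for i in range(1,n):
    if st[i,4]>200: print(st[i],ce[i].round(1))
d=np.array([0,0,-1.]);print('down in tool',R.inv().apply(d).round(3))
```

```text
pred line [215.6 259.5] [303.7 259.9] corners [array([199.5, 306.9]), array([204.9, 216. ]), array([319.3, 307.4]), array([314.7, 216.5])]
[ 209  257  102   11 1022] [259.4 261.5]
down in tool [-0.545 -0.005  0.838]
```

carry_out:
  deltas: [0,0,0,-0.0041,0,0.0063,1,0,0,0,-0.0041,0,0.0063,1,0,0,0,-0.0041,0,0.0063,1,0,0,0,-0.0041,0,0.0063,1,0,0,0,-0.0011,0,0.0017,1,0,0,0,-0.0005,0,0.0008,1,0,0,0,0,0,0,1,0,0,0,0,0,0,1]

```text
clock: 8.82
eef_pos: [468.7, -19.5, 82.8]
tool_rot: [3.135, -0.575, 3.119]
force: [-0.4, -0.1, -2.5]
width: 51.4
gripper_force: 63.3
```

carry_out:
  deltas: [0,0,0,-0.0011,0,0.0017,1,0,0,0,-0.0011,0,0.0017,1,0,0,0,-0.0005,0,0.0008,1,0,0,0,0,0,0,1,0,0,0,0,0,0,1]

```text
clock: 9.45
eef_pos: [468.5, -19.5, 77.7]
tool_rot: [3.135, -0.575, 3.119]
force: [-0.5, 0.9, -2.5]
width: 51.5
gripper_force: 63.3
```

carry_out:
  deltas: [0,0,0,-0.0005,0,0.0008,1,0,0,0,0,0,0,1,0,0,0,-0.0003,0,0.0004,1,0,0,0,0,0,0,1]

```text
clock: 9.95
eef_pos: [468.5, -19.5, 76.2]
tool_rot: [3.135, -0.575, 3.119]
force: [0.2, -0.1, -2.9]
width: 51.1
gripper_force: 63.3
```

carry_out:
  deltas: [0,0,0,-0.0005,0,0.0008,1,0,0,0,0,0,0,1,0,0,0,0,0,0,1]

```text
clock: 10.32
eef_pos: [468.6, -19.4, 75.7]
tool_rot: [3.135, -0.575, 3.119]
force: [0.9, -0.4, 3.0]
width: 51.2
gripper_force: 63.8
```

The foot is down, with the vertical force going from -2.9 to +3 N. Release and back off along the tool.

carry_out:
  deltas: [0,0,0,0,0,0,-1,0,0,0,0,0,0,-1,0,0,0,0,0,0,-1,0,0,0,0,0,0,-1,0,0,0,0,0,-0.01,-1,0,0,0,0,0,-0.02,-1,0,0,0,0,0,-0.03,-1,0,0,0,0,0,-0.04,-1,0,0,0,0,0,-0.02,-1,0,0,0,0,0,0,-1]

```text
clock: 11.58
eef_pos: [535.3, -21.2, 177.2]
tool_rot: [3.135, -0.572, 3.119]
force: [0.5, 1.1, -0.5]
width: 85.4
gripper_force: 0.0
```

Run:
```python
from h import *
s=ctrl.read_state();print({k:np.round(s[k],2) for k in ('eef_pos','tool_rot','qpos','force')})
c=ctrl.calibration('wrist');im=ctrl.get_image('wrist');cv2.imwrite('pics/w5.png',im[:,:,::-1])
hsv=cv2.cvtColor(im,cv2.COLOR_RGB2HSV)
m=((hsv[...,0]<6)|(hsv[...,0]>174))&(hsv[...,1]>130)&(hsv[...,2]>80)
n,l,st,ce=cv2.connectedComponentsWithStats(m.astype('uint8'))
for i in range(1,n):
    if st[i,4]>60:
        ys,xs=np.where(l==i);e=np.polyfit(xs,ys,1);a,b=st[i,0],st[i,0]+st[i,2]-1
        A,B=cast(c,a,np.polyval(e,a),108),cast(c,b,np.polyval(e,b),108)
        print(st[i],ce[i].round(1),cast(c,*ce[i],108).round(1),'len',np.linalg.norm(A-B).round(1),'ang',np.degrees(np.arctan2(*(B-A)[[1,0]])).round(1))
c=ctrl.calibration('scene');b=ctrl.get_image('scene')[:,:,::-1];u,v=proj(c,[480,-20,60]).astype(int)
cv2.imwrite('pics/st.png',np.hstack([cv2.resize(b[v-60:v+60,u-80:u+80],(400,300)),cv2.resize(im[:,:,::-1],(400,300))]))
```

```text
{'eef_pos': array([535.28, -21.23, 177.24]), 'tool_rot': array([ 3.13, -0.57,  3.12]), 'qpos': array([ 0.34,  0.94, -0.7 ,  1.36,  0.38,  1.58,  1.15]), 'force': array([ 0.46,  1.11, -0.47])}
[233 185  52   5 260] [258.5 187. ] [481.8 -20.4 108. ] len 44.5 ang 88.5
```

View pics/st.png

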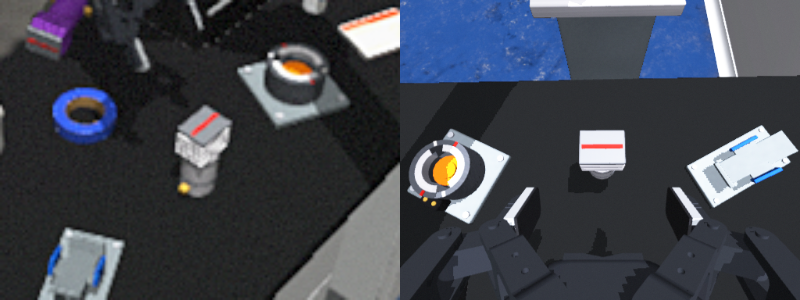

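The lamp stands free and upright at about (482,-20): the red line is at (258,187) in native pixels, yaw 88.5°. The released lamp, tape, socket and rest all sit where expected. Now I bring the tool vertical above the head.

Run:
```python
from h import *
plan([481.5,-20.2,150],tool(178.5,0),5,-1)
```

```text
turn 6.6 step mm 11.6
[0.1, -6.6, 0.0, 0.0059, 0.0, 0.0099, -1.0, 0.1, -6.6, 0.0, 0.007, 0.0, 0.0092, -1.0, 0.1, -6.6, 0.0, 0.008, 0.0, 0.0083, -1.0, 0.1, -6.6, 0.0, 0.0089, 0.0, 0.0074, -1.0, 0.1, -6.6, 0.0, 0.0097, 0.0, 0.0063, -1.0]
```

carry_out:
  deltas: [0.1,-6.6,0,0.006,0,0.01,-1,0.1,-6.6,0,0.007,0,0.0092,-1,0.1,-6.6,0,0.008,0,0.0083,-1,0.1,-6.6,0,0.009,0,0.0074,-1,0.1,-6.6,0,0.0097,0,0.0063,-1,0,0,0,0,0,0,-1,0,0,0,0,0,0,-1]

```text
clock: 12.55
eef_pos: [482.3, -20.5, 150.2]
tool_rot: [-3.139, 0.0, 3.117]
force: [-0.0, -0.8, -0.3]
width: 85.1
gripper_force: 0.0
```

```bash
cat > red.py <<'E'
from h import *
def redline(z,name='wrist',amin=200):
    c=ctrl.calibration(name);im=ctrl.get_image(name);hsv=cv2.cvtColor(im,cv2.COLOR_RGB2HSV)
    m=((hsv[...,0]<6)|(hsv[...,0]>174))&(hsv[...,1]>130)&(hsv[...,2]>80)
    n,l,st,ce=cv2.connectedComponentsWithStats(m.astype('uint8'))
    for i in range(1,n):
        if st[i,4]>amin:
            ys,xs=np.where(l==i);P=np.array([cast(c,x,y,z)[:2] for x,y in zip(xs,ys)])
            vx,vy,_,_=cv2.fitLine(P.astype('float32'),2,0,.01,.01).ravel()
            print('red',st[i],cast(c,*ce[i],z).round(1),'ang',np.degrees(np.arctan2(vy,vx)).round(1))
    return c,im
E
python3 - <<'E'
from red import *
s=ctrl.read_state();print({k:np.round(s[k],2) for k in ('eef_pos','tool_rot','qpos','force')})
redline(108)
plan([481,-20.2,66],tool(178.5,0),4,-1)
E
```

```text
{'eef_pos': array([482.3 , -20.52, 150.22]), 'tool_rot': array([-3.14,  0.  ,  3.12]), 'qpos': array([ 0.46,  0.6 , -0.71,  2.04,  0.61,  0.71,  0.91]), 'force': array([-0.02, -0.81, -0.3 ])}
red [228 211  64   6 381] [482.2 -20.7 108. ] ang 88.6
turn 0.04 step mm 21.1
[0.0, 0.0, 0.0, 0.0005, 0.0001, 0.021, -1.0, 0.0, 0.0, 0.0, 0.0005, 0.0001, 0.021, -1.0, 0.0, 0.0, 0.0, 0.0005, 0.0001, 0.021, -1.0, 0.0, 0.0, 0.0, 0.0005, 0.0, 0.021, -1.0]
```

Centred to within 0.5 mm. Descend and grip, then lift.

carry_out:
  deltas: [0,0,0,0,0,0.021,-1,0,0,0,0,0,0.021,-1,0,0,0,0,0,0.021,-1,0,0,0,0,0,0.021,-1,0,0,0,0,0,0,-1,0,0,0,0,0,0,1,0,0,0,0,0,0,1,0,0,0,0,0,0,1,0,0,0,0,0,0,1,0,0,0,0,0,0,1]

```text
clock: 13.85
eef_pos: [482.9, -20.5, 67.1]
tool_rot: [-3.139, 0.003, 3.118]
force: [0.5, 0.3, 5.7]
width: 51.5
gripper_force: 63.2
```

Run:
```python
from red import *
p,R=pose();print(p.round(1),ctrl.read_state()['tool_rot'].round(4) if hasattr(ctrl.read_state()['tool_rot'],'round') else 0, ctrl.read_state()['width'])
redline(108)
# socket refine from w1
import json
c={k:np.array(v) for k,v in json.load(open('w1.json')).items()}
im=cv2.imread('pics/w1.png');g=cv2.cvtColor(im,cv2.COLOR_BGR2HSV)
m=((g[...,2]>110)&(g[...,1]<70)).astype('uint8');m[:, :170]=0;m[:,345:]=0;m[:90]=0;m[250:]=0
cn,_=cv2.findContours(m,cv2.RETR_EXTERNAL,cv2.CHAIN_APPROX_NONE);k=np.vstack(cn)
hull=cv2.convexHull(np.array([cast(c,*q[0],6)[:2] for q in k],'float32'));print('plate rect',cv2.minAreaRect(hull))
```

```text
[482.9 -20.5  67.1] [-3.1388e+00  3.0000e-03  3.1175e+00] 51.54773552575545
red [ 206  279  108   11 1180] [482.7 -20.5 108. ] ang 88.8
plate rect ((472.9511413574219, -270.3153991699219), (183.2627410888672, 113.6438217163086), 63.723880767822266)
```

The grip is centred. I lift, then travel to a point just beyond the socket, already turned so that the lugs follow the gap line (18.8°), for a second look at the socket.

Run:
```python
from red import *
p,R=pose();print(R.inv().apply([0,0,1]).round(3))
a=p+[0,0,85]
plan([505,-286,152],tool(108.6,0),9,1,a,R)
```

```text
[-0.003 -0.003 -1.   ]
turn 7.78 step mm 29.6
[0.0, 0.0, 7.8, -0.0032, -0.0294, 0.0001, 1.0, 0.0, 0.0, 7.8, -0.0071, -0.0287, 0.0001, 1.0, 0.0, 0.0, 7.8, -0.0109, -0.0275, 0.0001, 1.0, 0.0, 0.0, 7.8, -0.0146, -0.0258, 0.0001, 1.0, 0.0, 0.0, 7.8, -0.0179, -0.0236, 0.0001, 1.0, 0.0, 0.0, 7.8, -0.0209, -0.0209, 0.0001, 1.0, 0.0, 0.0, 7.8, -0.0236, -0.0179, 0.0001, 1.0, 0.0, 0.0, 7.8, -0.0258, -0.0145, 0.0, 1.0, 0.0, 0.0, 7.8, -0.0275, -0.0109, 0.0, 1.0]
```

carry_out:
  deltas: [0,0,0,0,0,-0.021,1,0,0,0,0,0,-0.022,1,0,0,0,0,0,-0.021,1,0,0,0,0,0,-0.021,1,0,0,0,0,0,0,1]

```text
clock: 14.52
eef_pos: [482.4, -20.6, 152.1]
tool_rot: [-3.138, 0.003, 3.117]
force: [-0.4, 0.4, -3.5]
width: 51.5
gripper_force: 63.7
```

carry_out:
  deltas: [0,0,7.8,-0.0032,-0.0294,0,1,0,0,7.8,-0.0071,-0.0287,0,1,0,0,7.8,-0.0109,-0.0275,0,1,0,0,7.8,-0.0146,-0.0258,0,1,0,0,7.8,-0.0179,-0.0236,0,1,0,0,7.8,-0.0209,-0.0209,0,1,0,0,7.8,-0.0236,-0.0179,0,1,0,0,7.8,-0.0258,-0.0145,0,1,0,0,7.8,-0.0275,-0.0109,0,1,0,0,0,0,0,0,1,0,0,0,0,0,0,1]

```text
clock: 15.9
eef_pos: [502.7, -284.8, 150.9]
tool_rot: [-3.14, 0.001, 1.894]
force: [0.4, 0.6, -2.5]
width: 51.4
gripper_force: 63.6
```

Run:
```python
from red import *
s=ctrl.read_state();print({k:np.round(s[k],3) for k in ('eef_pos','tool_rot','qpos','force','width')})
c,im=redline(s['eef_pos'][2]-67.1+108)
redline(52,amin=8)
cv2.imwrite('pics/w6.png',cv2.resize(im[:,:,::-1],(800,600),interpolation=cv2.INTER_CUBIC))
```

```text
{'eef_pos': array([ 502.745, -284.803,  150.873]), 'tool_rot': array([-3.140e+00,  1.000e-03,  1.894e+00]), 'qpos': array([ 0.715,  0.651, -0.392,  1.795,  0.344,  0.764,  0.467]), 'force': array([ 0.366,  0.582, -2.537]), 'width': np.float64(51.439)}
red [ 206  279  108   11 1144] [ 503.1 -283.7  191.8] ang 19.0
red [226 105   8   9  40] [ 456.9 -222.9   52. ] ang -29.6
red [286 165   8   9  37] [ 522.8 -255.6   52. ] ang -30.5
red [ 206  279  108   11 1142] [ 534.2 -378.4   52. ] ang 19.0
red [274 320  12   6  50] [ 571.  -416.6   52. ] ang 32.7
```

View pics/w6.png

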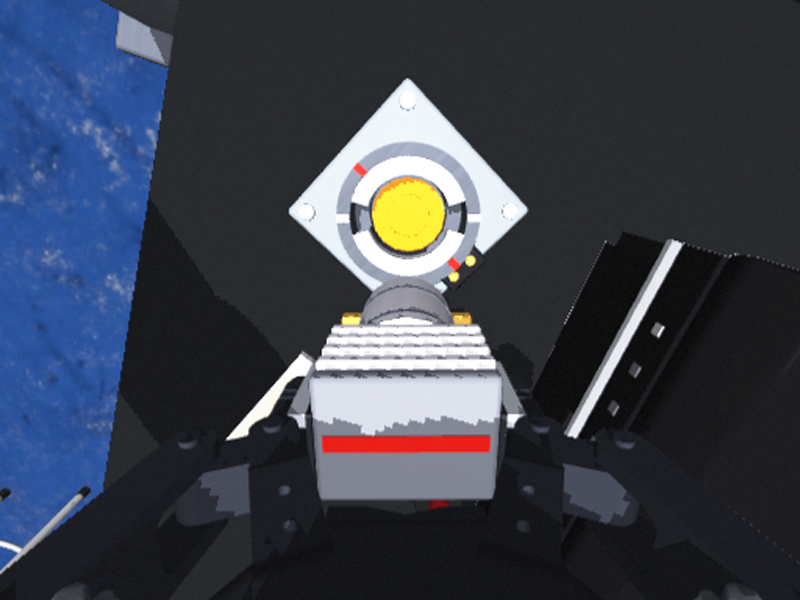

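The socket is clearly seen, with red marks at (361,170) and (454,264) and white gap marks at (342,218) and (473,217) in 800-px coordinates. Its centre is at (489.6,-239.1) and its yaw -26.4°, which agrees with the first view within 0.5 mm. The lugs are parallel to the gap line. I move over the axis.

carry_out:
  deltas: [0,0,0,0.0118,0.0005,0,1,0,0,0,0.0118,0.0005,0,1,0,0,0,0.0118,0.0005,0,1,0,0,0,0.0117,0.0004,0,1,0,0,0,0,0,0,1,0,0,0,0,0,0.012,1,0,0,0,0,0,0.012,1,0,0,0,0,0,0,1,0,0,0,0,0,0,1]

```text
clock: 17.12
eef_pos: [490.5, -240.7, 127.6]
tool_rot: [-3.141, 0.003, 1.892]
force: [0.8, -0.3, -2.2]
width: 51.4
gripper_force: 63.6
```

Run:
```python
from red import *
p,R=pose();print(p.round(1),R.as_euler('xyz',degrees=True).round(2))
redline(p[2]-67.1+108)
print('to go, tool axes',R.inv().apply(np.array([489.5,-239.5,p[2]])-p).round(2))
```

```text
[ 490.5 -240.7  127.6] [-1.7997e+02  1.5000e-01  1.0842e+02]
red [ 206  279  108   11 1156] [ 490.8 -239.6  168.5] ang 18.8
to go, tool axes [ 1.48 -0.58 -0.  ]
```

carry_out:
  deltas: [0,0,0,0.0015,-0.0006,0.004,1,0,0,0,0,0,0.004,1,0,0,0,0,0,0.004,1,0,0,0,0,0,0.003,1,0,0,0,0,0,0,1,0,0,0,0,0,0,1]

```text
clock: 17.92
eef_pos: [489.6, -239.5, 113.0]
tool_rot: [-3.141, 0.003, 1.892]
force: [-1.4, -0.0, -3.4]
width: 51.7
gripper_force: 63.6
```

carry_out:
  deltas: [0,0,0,0,0,0.002,1,0,0,0,0,0,0.002,1,0,0,0,0,0,0.002,1,0,0,0,0,0,0.001,1,0,0,0,0,0,0,1]

```text
clock: 18.55
eef_pos: [489.4, -239.4, 105.8]
tool_rot: [-3.141, 0.003, 1.892]
force: [-0.4, 0.3, -3.1]
width: 51.6
gripper_force: 63.6
```

The lugs are in the gaps with no contact force. Pushing down against the spring.

carry_out:
  deltas: [0,0,0,0,0,0.003,1,0,0,0,0,0,0.003,1,0,0,0,0,0,0.003,1,0,0,0,0,0,0.003,1,0,0,0,0,0,0.003,1,0,0,0,0,0,0.002,1,0,0,0,0,0,0,1,0,0,0,0,0,0,1]

```text
clock: 19.55
eef_pos: [489.7, -239.6, 89.1]
tool_rot: [-3.142, 0.003, 1.892]
force: [-1.4, 0.3, 5.4]
width: 51.2
gripper_force: 64.4
```

carry_out:
  deltas: [0,0,0,0,0,0.002,1,0,0,0,0,0,0.0015,1,0,0,0,0,0,0.001,1,0,0,0,0,0,0,1,0,0,0,0,0,0,1]

```text
clock: 20.18
eef_pos: [489.7, -239.6, 85.1]
tool_rot: [-3.142, 0.004, 1.892]
force: [-1.3, 1.0, 9.9]
width: 51.3
gripper_force: 65.2
```

The plunger is bottomed, with the foot at 18 mm. Now the clockwise twist, which is +wz.

carry_out:
  deltas: [0,0,7.5,0,0,0,1,0,0,7.5,0,0,0,1,0,0,7.5,0,0,0,1,0,0,7.5,0,0,0,1,0,0,7.5,0,0,0,1,0,0,7,0,0,0,1,0,0,0,0,0,0,1,0,0,0,0,0,0,1]

```text
clock: 21.18
eef_pos: [488.8, -239.9, 85.1]
tool_rot: [3.14, 0.003, 1.115]
force: [-3.7, 0.2, 11.4]
width: 51.0
gripper_force: 65.0
```

Run:
```python
from red import *
s=ctrl.read_state();p,R=pose();print(p.round(1),R.as_euler('xyz',degrees=True).round(2),s['force'].round(1),s['torque'].round(2),s['qpos'].round(2))
redline(126)
```

```text
[ 488.8 -239.9   85.1] [179.93   0.2   63.88] [-3.7  0.2 11.4] [ 0.17  0.98 -0.1 ] [ 0.48  0.69 -0.12  1.94  0.16  0.52 -0.2 ]
red [ 206  279  108   11 1178] [ 490.5 -238.6  126. ] ang -26.1
```

Turned 44.5°. I push on gently to feel the stop.

carry_out:
  deltas: [0,0,2.5,0,0,0,1,0,0,2,0,0,0,1,0,0,0,0,0,0,1,0,0,0,0,0,0,1]

```text
clock: 21.72
eef_pos: [488.2, -240.4, 85.1]
tool_rot: [3.141, 0.004, 1.037]
force: [-5.8, -1.0, 11.8]
width: 51.5
gripper_force: 65.2
```

Run:
```python
from red import *
s=ctrl.read_state();p,R=pose();print(p.round(1),R.as_euler('xyz',degrees=True).round(2),s['force'].round(1),s['torque'].round(2))
redline(126)
```

```text
[ 488.2 -240.4   85.1] [179.95   0.25  59.44] [-5.8 -1.  11.8] [-0.12  1.21  0.18]
red [ 206  279  108   11 1184] [ 490.  -239.1  126. ] ang -30.6
```

The lamp is at the end of the play, 4.4° past the notch centre. I turn back 4° to the notch and let the spring lift it.

carry_out:
  deltas: [0,0,-2,-0.0003,-0.0005,0,1,0,0,-2.2,-0.0002,-0.0004,0,1,0,0,0,0,0,0,1,0,0,0,0,0,-0.003,1,0,0,0,0,0,-0.003,1,0,0,0,0,0,-0.003,1,0,0,0,0,0,-0.002,1,0,0,0,0,0,0,1,0,0,0,0,0,0,1]

```text
clock: 22.9
eef_pos: [488.6, -240.0, 95.1]
tool_rot: [3.139, 0.003, 1.11]
force: [1.2, -5.1, -2.1]
width: 51.6
gripper_force: 66.1
```

Run:
```python
from red import *
s=ctrl.read_state();p,R=pose();print(p.round(1),R.as_euler('xyz',degrees=True).round(2),s['force'].round(1),s['torque'].round(2))
redline(136)
```

```text
[ 488.6 -240.    95.1] [1.7986e+02 1.6000e-01 6.3610e+01] [ 1.2 -5.1 -2.1] [-0.94 -0.04 -0.08]
red [ 206  279  108   11 1179] [ 490.1 -238.7  136. ] ang -26.5
```

The foot is at 28 mm and the angle -26.5°, so it is in the notches. Release and rise.

carry_out:
  deltas: [0,0,0,0,0,0,-1,0,0,0,0,0,0,-1,0,0,0,0,0,0,-1,0,0,0,0,0,0,-1,0,0,0,0,0,-0.015,-1,0,0,0,0,0,-0.03,-1,0,0,0,0,0,-0.03,-1,0,0,0,0,0,-0.025,-1,0,0,0,0,0,0,-1,0,0,0,0,0,0,-1]

```text
clock: 24.2
eef_pos: [488.1, -239.1, 195.5]
tool_rot: [3.14, 0.002, 1.11]
force: [0.1, 0.1, -0.8]
width: 85.5
gripper_force: 0.0
```

Run:
```python
from red import *
s=ctrl.read_state();print(s['clock'],s['eef_pos'].round(1),s['force'].round(1),s['width'])
c,im=redline(136);cs=ctrl.calibration('scene');b=ctrl.get_image('scene')[:,:,::-1];u,v=proj(cs,[489,-239,80]).astype(int)
print('scene pred top line',proj(cs,[489.6,-239.1,136]).round(1));redline(136,'scene',8)
cv2.imwrite('pics/end.png',np.hstack([cv2.resize(b[v-60:v+60,u-80:u+80],(400,300)),cv2.resize(im[:,:,::-1],(400,300))]))
```

```text
24.2 [ 488.1 -239.1  195.5] [ 0.1  0.1 -0.8] 85.46400964180101
red [232 203  59   7 320] [ 491.5 -239.3  136. ] ang -25.7
scene pred top line [340.4 167.6]
red [415  55  19  13  38] [  626.8 -1095.7   136. ] ang 86.4
red [449  57   7   3  11] [  549.1 -1217.9   136. ] ang 0.4
red [457  59   7   4  13] [  513.6 -1216.7   136. ] ang -11.4
red [465  62   5   3   9] [  480.  -1214.7   136. ] ang -5.9
red [435  78  12   6  22] [ 500.9 -989.5  136. ] ang -4.0
red [447  78  10   5  20] [  470.  -1025.5   136. ] ang -7.7
red [448  83   8   5  15] [ 450.6 -985.8  136. ] ang -10.4
red [462  89   6   4  10] [ 393.8 -981.9  136. ] ang -12.2
red [345 141   6  11  42] [ 537.7 -350.3  136. ] ang -63.2
red [337 163   8   9  19] [ 489.8 -240.4  136. ] ang -25.4
red [229 177  12   6  20] [695.7  31.3 136. ] ang 11.7
red [174 189  13  11 112] [765.8 186.  136. ] ang -38.3
red [201 335   3   3   9] [391.2 446.3 136. ] ang -21.7
```

View pics/end.png

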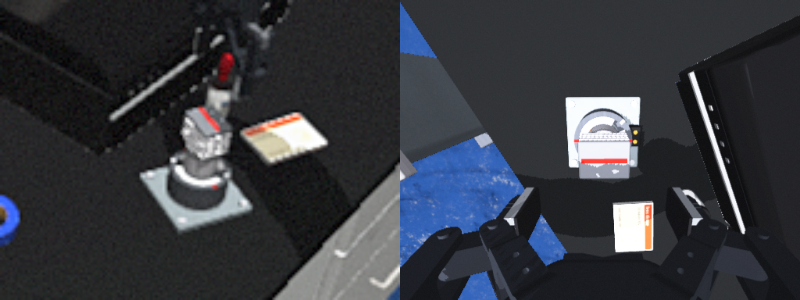

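The lamp stands upright in the socket at an angle of about -26°. Both views cast its top line at the locked height, 136 mm, onto the socket axis, and the arm is clear.

```bash
python3 -c "
from cell import ctrl
print(ctrl.finish_job())"
```

```text
the job is handed in; nothing more can be done
None
```

The lamp was stood upright on the bench and released, then regripped from above and locked upright in the bayonet socket; I handed the job in at about 24 s, with the arm clear and the tape roll, bottles and dropper left alone.

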